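# Clamp the bracket in the drill vise with the crank

## Task

Stand the aluminium bracket upright and flat on the bed between the vise jaws, square to them so that they will close on its two sides that are 40 mm apart, and let go of it. Then take the red grip of the crank and wind it clockwise, in one go without letting go of the grip, until you feel the jaws hold the bracket firmly, but do not over-tighten: the aluminium marks. Let go of the grip and leave the other things on the bench where they are.

Things in the scene. Friction and masses are not known exactly. Their poses are not given: they have to be found in the camera images.
- vise: grey drill-press vise fixed to the bench, 130 x 310 mm, clamping along its own y; origin at the centre of its underside, z up. At the +y end stands the gearbox, y = 64 to 152 mm, 86 mm above the bench, with the crank on top; at the -y end the back jaw; between them the flat bed, 106 mm wide in x, 40 mm above the bench
- bed (a point): point on top of the bed between the open jaws (vise x = 0, y = -62, z = 40 mm), a good place for the centre of the bracket's underside; axes as the vise. The back jaw is 100 mm wide, 36 mm above the bed, 30 mm thick, bolted fast; its face is anywhere from vise y = -112 to -100 mm (set by hand, not reported)
- jaw_pad: steel face plate of the moving jaw, 98 x 34 mm; origin at the centre of its clamping face, axes as the vise. Starts at vise y = -18 to -24 mm, moves to -y by 30 mm per turn and pushes the bracket along the bed to the back jaw. It sits on springs (40 N/mm): once the part is pinched it stands still while the crank turns on and the clamping force climbs
- grip: red upright grip of the crank, 24 mm diameter, 60 mm tall, 111 to 171 mm above the bench; origin at its middle on its own axis. It spins freely on its pin, so a hand can hold it tight and carry it round the circle without turning
- crank_axis (a point): point on the upright axis of the crank, 141 mm above the bench (height of the grip's middle); the grip circles it at 50 mm radius. Running free takes about 6 N at the grip (friction, which also holds it where it is left). Firm is 3 N more than that (30 N clamping force); aim for 5 to 6 N more; 10 N more (110 N) marks the part
- crank (a joint): crank angle, rad; 0 = wide open, grows as the crank is turned clockwise seen from above (closing); starts at 0 to 1.2; the set bracket is not pinched before 8.7, firm at roughly 9 to 12.2. With the part pinched between both jaws the push needed at the grip climbs by 1 N for each 10.5 N of clamping force, that is for each 0.06 rad
- bracket: machined aluminium pivot bracket: block 50 (own x) x 40 (own y) x 45 mm (z) with a round boss, 26 mm diameter and 10 mm high, on top (55 mm in all), about 0.27 kg; origin at the centre of its underside. Starts upright on the bench, clear of the vise
- bracket_mid (a point): centre of the bracket's block, 22.5 mm above its underside; axes as the bracket. The faces towards own +y and -y (40 mm apart) are to be clamped; those towards +x and -x (50 mm apart) stay free: grasp it by these
- tape_roll: roll of yellow masking tape lying flat, 90 mm across, 24 mm high; origin at the centre of its underside; a bystander, to be left where it is
- offcut: brown wood offcut, 70 x 50 x 35 mm; origin at the centre of its underside; a bystander, to be left where it is
- oil_can: copper oil can with a thin spout, 72 mm across, 170 mm tall; origin at the centre of its underside; a bystander, to be left where it is
- spanner: steel spanner lying on the bench near the robot; a bystander, to be left where it is
- driver: screwdriver lying on the bench near the robot; a bystander, to be left where it is
- bushing: plain steel cylinder standing upright, 40 mm across, 40 mm high; origin at the centre of its underside; a bystander, to be left where it is
Mind the look-alikes: they are no part of the job. Leave any yellow look-alike of the bracket alone.

How it is judged:
By the outcome, as a careful person would: the job done as asked, in the order asked, and still so for the second after the job is handed in, with the robot touching nothing.
It also fails if it takes over 72 s, if anything falls off the work surface, if the arm or the gripper's body presses on something with over 40 N, if the wrist force passes 120 N, or if a joint passes its speed limit or range.

## Robot

A 7-joint arm with a two-finger parallel gripper is mounted at the origin on the work surface. World frame = base frame: x ahead of the robot, y to its left, z up, the work surface at z = 0. Lengths are in m, angles in rad, forces in N, time in s.
With the tool pointing down it reaches from about 0.4 to 0.85 m from the base axis. Payload 10.4 kg.
Tool frame: the origin (TCP) lies where the fingers leave the gripper's body, on its centre line; the fingertips stand 70 mm ahead of it and the grasp point (between the pads) lies r.grip_depth ahead of it (r.grip_depth is the distance from the TCP to the grasp point, in m); z points along the fingers, y is the direction in which the jaws open and shut (so a half turn about z gives the same grasp; the last joint's range is limited). The gripper opens to 87 mm and grips with 3 to 60 N. Pads are 19 mm wide; open, the fingers measure 117 mm over their backs; the gripper's body (75 mm by 190 mm) begins 51 mm behind the grasp point.
Start: joints at [1.327, 0.332, -0.065, 1.46, 0.022, 1.35, -0.088], TCP at [0.137, -0.61, 0.292] pointing down, gripper open.
Joint ranges: [-2.6, 2.6], [-0.5, 2.12], [-1.47, 1.34], [0.16, 2.42], [-1.27, 4.41], [0.06, 2.06], [-2.6, 2.6]. Speed limits (rad/s): [2.22, 2.22, 2.79, 2.79, 3.14, 3.14, 3.14].

## Interface

Orientations are given as a unit quaternion [x, y, z, w].
In Python, from bench import monitor, viewer, workorder, nets, r gives the robot as it stands.
- The arm moves only by the tool drive_tool, never from a script. Its argument "plan" is a list of rows, each an object of numbers: "rx", "ry", "rz": the turn, a rotation vector about the tool's x, y, z in units of 360 degrees (1.0 is 360 degrees); "x", "y", "z": the shift along the tool's x, y, z in units of 1000 mm (1.0 is 1000 mm); "fingers": the opening, from 0 (shut) to 1 (fully open). In form: [{"rx": .., "ry": .., "rz": .., "x": .., "y": .., "z": .., "fingers": ..}, ...]. A call has 1 to 12 rows; each row is the pose to reach, as a shift and turn from the pose commanded when the call began, along the tool's axes at that moment, turning the shorter way round; what a row does not reach only later rows make up. A row lasts 1/8 s, in which the tool goes at most 62.5 mm and 10.7 degrees, less where a joint would pass 70% of its speed; a pose out of reach is approached as far as the arm can. A call with a number of a shift or a turn outside -1 to 1 is refused whole. A call with a gripper value outside its range is refused whole. The fingers move at their own pace and stop on an object; "squeeze" is the grip in N (left out, the last holds). Time passes only in rows, so rows that repeat a pose let the fingers close. It gives the time, the measured TCP pose, the force and the opening at its end, in the units of the state.
- monitor.read_state(): the state, without advancing time (a new reading comes with each control period).
- viewer.camera(name): name is "scene" or "top" or "wrist"; returns a dict with "color" (420x560x3 uint8, red, green, blue), "depth" (420x560 float32, m along the optical axis (not along the pixel's ray), 0 where there is no reading), "camera_matrix" (3x3 intrinsics, pixels), "xyz" and "rotation" of the camera in the world. Camera axes: x right, y down, z forward; pixel columns grow to the right and rows downward; lengths in m; the calibration is good to about 2 mm. The wrist camera is an equidistant fisheye: a pixel r from the principal point sees the ray r / f radians off the axis. A picture is of the moment at which its call begins.
- workorder.close_job(): hands the job in, once; it reports no verdict.
Trained networks look in the newest picture that a camera, given by its name, has taken for a name from the list of things; names that differ only in an ending like _2 or _b are one class to them, and where a whole thing is asked for, a point or a joint stands for the part that bears it (a point fixed in the world has none). Each returns a list of dicts, best first, with "confidence" (0 to 1); they miss things now and then, are a little off and sometimes report something else, mostly with a low value. They report only what shows in the picture. A call takes as long as a camera call. They do not tell look-alikes from the thing itself.
- nets.find_in(label, camera): "centre" ([x, y, z] in m, in world coordinates, good to about 4 mm: the middle of the surface that is visible of it).
- nets.regions_of(label, camera): "region" (420x560 bool, what is visible of it).
The state is a dict: "time": time; "joint_positions": joint angles; "joint_vel": joint speeds; "joint_torque": joint torques, N m; "ee_pos": TCP position; "eef_rot": TCP orientation; "ft_force": force on the tool from outside, world axes, zero at the start; "torque": the same for the moment, N m; "width": finger opening in m.
Only numpy, scipy, OpenCV 4.12 (cv2) and the standard library are available. Lean on these libraries where they do the work, as an engineer would, in place of code of your own. Each camera call takes 0.05 s, during which the arm holds its last target.

## Working session

There is one attempt and no reset: what is moved stays moved. The work goes in short steps, Python scripts to look and compute and a tool call to move; the robot and the scene stay as the last step left them, time stands still between calls to the robot, and variables do not carry over. Pictures are saved under pics/ and viewed, and the job is handed in when it is done.

Besides the shell and the picture viewer there is one more tool, called after "Call:" in YAML: its name, and indented under it one key for each argument. drive_tool: Moves the arm, as the interface text tells. Its arguments: {"type":"object","properties":{"plan":{"type":"array","items":{"type":"object","properties":{"rx":{"type":"number","minimum":-1,"maximum":1},"ry":{"type":"number","minimum":-1,"maximum":1},"rz":{"type":"number","minimum":-1,"maximum":1},"x":{"type":"number","minimum":-1,"maximum":1},"y":{"type":"number","minimum":-1,"maximum":1},"z":{"type":"number","minimum":-1,"maximum":1},"fingers":{"type":"number"}}}},"squeeze":{"type":"number"}},"required":["plan"]}

```bash
ls -la; mkdir -p pics; python3 - <<'E'
from bench import monitor, viewer, workorder, nets, r
import cv2,numpy as np
print(monitor.read_state()); print(r.grip_depth)
for n in ['scene','top']:
    c=viewer.camera(n); cv2.imwrite(f'pics/{n}0.png',c['color'][:,:,::-1]); print(n,c['camera_matrix'],c['xyz'],c['rotation'])
    for l in ['bracket','vise','grip','jaw_pad','oil_can','tape_roll','offcut','bushing','crank']:
        try: print(l,[(np.round(d['centre'],3),round(d['confidence'],2)) for d in nets.find_in(l,n)])
        except Exception as e: print(l,e)
E
```

```text
total 12
drwxr-xr-x  3 agent agent 4096 Dec  7 13:34 .
drwxr-xr-x 23 root  root  4096 Dec  7 13:34 ..
drwxr-xr-x  2 agent agent 4096 Dec  7 13:34 pics
{'time': 0.0, 'joint_positions': array([ 1.32742922,  0.33286859, -0.0647005 ,  1.46091299,  0.02159961,
        1.34989489, -0.08849944]), 'joint_vel': array([-3.06445342e-04,  8.53088162e-05,  4.81420871e-04, -3.92536083e-04,
        3.19852290e-04,  6.63396761e-04, -7.19593052e-04]), 'joint_torque': array([ 5.63047415e-04, -6.23255396e+01,  2.50511547e-02, -3.89909041e+01,
       -6.13418268e-02,  3.97101708e-02,  1.31114875e-04]), 'ee_pos': array([ 0.13680045, -0.60956099,  0.29146944]), 'eef_rot': array([ 9.93912504e-01,  1.10170107e-01, -1.07628115e-04, -6.85783602e-04]), 'ft_force': array([-0.95924609, -1.02421042,  1.03086291]), 'torque': array([-0.00684084, -0.01823178, -0.02476123]), 'width': 0.08682052363915448}
0.051
scene [[416.11575315   0.         280.77793177]
 [  0.         416.11575315 206.41133676]
 [  0.           0.           1.        ]] [0.90474355 0.60977925 0.92357184] [ 0.23265909  0.90316288 -0.34918737 -0.09
[... 582 characters left out ...]
   281.02558709]
 [  0.         442.7606599  208.55531845]
 [  0.           0.           1.        ]] [ 0.46907368 -0.03782852  1.35964928] [ 0.71686483 -0.6962846   0.02837887 -0.02207314]
bracket [(array([ 0.477, -0.435,  0.046]), 0.54), (array([ 0.556, -0.238,  0.046]), 0.5)]
vise [(array([ 0.744, -0.182,  0.096]), 0.65)]
grip [(array([0.637, 0.116, 0.171]), 0.59)]
jaw_pad []
oil_can [(array([ 0.743, -0.184,  0.094]), 0.93)]
tape_roll [(array([0.484, 0.341, 0.024]), 0.56)]
offcut [(array([ 0.592, -0.352,  0.038]), 0.85), (array([0.488, 0.343, 0.025]), 0.28)]
bushing [(array([0.663, 0.38 , 0.042]), 0.63), (array([ 0.456, -0.344,  0.043]), 0.27)]
crank [(array([0.616, 0.129, 0.104]), 0.77)]
```

View pics/scene0.png

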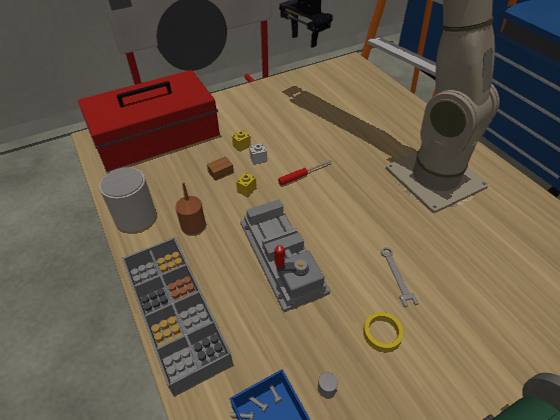

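View pics/top0.png

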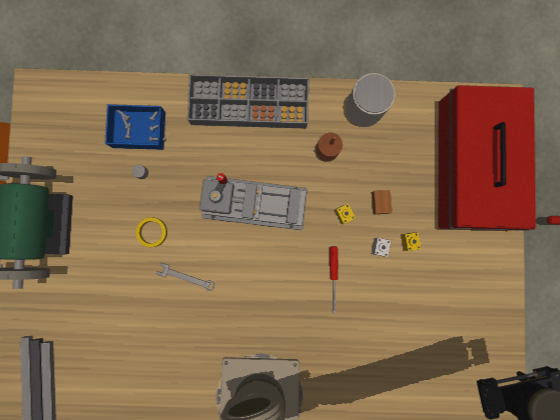

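Bracket candidates in the top picture: white (382,247), yellow (346,213) and yellow (413,241). In the scene picture the white one is at (258,153). Only the white one is bare aluminium. I'll confirm it in an enlarged crop and measure.

```bash
cat > h.py <<'E'
from bench import monitor, viewer, workorder, nets, r
import cv2,numpy as np
from scipy.spatial.transform import Rotation as R
def cloud(c):
    d=c['depth'];K=c['camera_matrix'];h,w=d.shape
    u,v=np.meshgrid(np.arange(w),np.arange(h))
    p=np.stack([(u-K[0,2])/K[0,0]*d,(v-K[1,2])/K[1,1]*d,d],-1)
    rot=np.array(c['rotation']); M=R.from_quat(rot).as_matrix() if rot.size==4 else rot
    P=p@M.T+c['xyz']; P[d<=0]=np.nan
    return P
def save(n,img,s=1,box=None):
    if box: a,b,cc,d=box; img=img[b:d,a:cc]
    cv2.imwrite(n,cv2.resize(img[:,:,::-1],None,fx=s,fy=s,interpolation=cv2.INTER_CUBIC))
E
python3 - <<'E'
from h import *
c=viewer.camera('top');P=cloud(c)
save('pics/c1.png',c['color'],6,(325,190,425,260))
save('pics/c2.png',c['color'],6,(190,165,315,240))
np.savez('/tmp/top.npz',P=P,c=c['color'])
# bracket: points within window with z>0.03
def rect(m,name):
    q=P[m][:,:2].astype(np.float32); print(name,len(q),cv2.minAreaRect(q*1000), np.median(P[m][:,2]),q.mean(0))
W=np.zeros(P.shape[:2],bool);W[232:262,368:398]=1
rect(W&(P[...,2]>.035)&(P[...,2]<.051),'block'); rect(W&(P[...,2]>.051),'boss')
W[:]=0;W[160:240,190:315]=1
for a,b in [(.01,.2),(.03,.05),(.065,.08),(.08,.095),(.13,.2)]:
    rect(W&(P[...,2]>a)&(P[...,2]<b),(a,b))
s=viewer.camera('scene');Q=cloud(s)
save('pics/c3.png',s['color'],6,(220,120,280,205))
save('pics/c4.png',s['color'],5,(230,195,340,310))
np.savez('/tmp/sc.npz',P=Q,c=s['color'])
E
```

```text
block 173 ((458.0941162109375, -353.27197265625), (43.50947570800781, 49.75298309326172), 79.05660247802734) 0.046219022192828474 [ 0.45864204 -0.3506851 ]
boss 70 ((460.37847900390625, -355.31256103515625), (28.288244247436523, 50.3375244140625), 57.91203689575195) 0.05570446087131842 [ 0.45724934 -0.35209745]
(0.01, 0.2) 4423 ((588.1311645507812, 28.3643798828125), (322.03277587890625, 223.77230834960938), 87.67875671386719) 0.04460196789227311 [0.5783697  0.03375573]
(0.03, 0.05) 1705 ((581.5662841796875, 31.852508544921875), (298.3444519042969, 106.51496124267578), 84.82599639892578) 0.04142186888534227 [ 0.5750248  -0.00254095]
(0.065, 0.08) 814 ((582.3673706054688, 42.44459533691406), (285.4917297363281, 99.86318969726562), 84.7601318359375) 0.07634748321166906 [ 0.5771429 -0.0049477]
(0.08, 0.095) 857 ((581.3373413085938, 43.146636962890625), (284.107421875, 97.96903991699219), 85.12962341308594) 0.08663706935259441 [0.5861772  0.12113883]
(0.13, 0.2) 80 ((635.64794921875, 117.72467041015625), (21.172739028930664, 21.597881317138672), 10.609246253967285) 0.17104828312608134 [0.63431346 0.11651182]
```

View pics/c1.png

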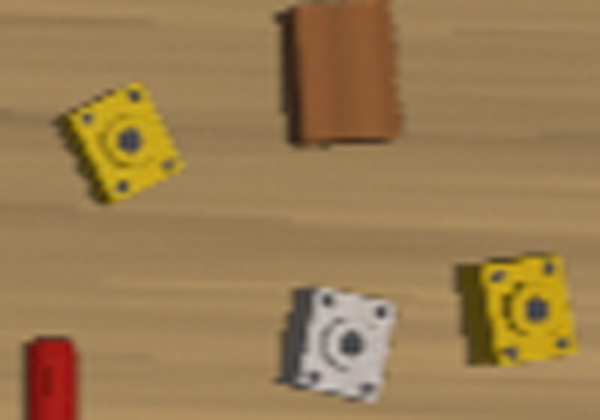

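View pics/c2.png

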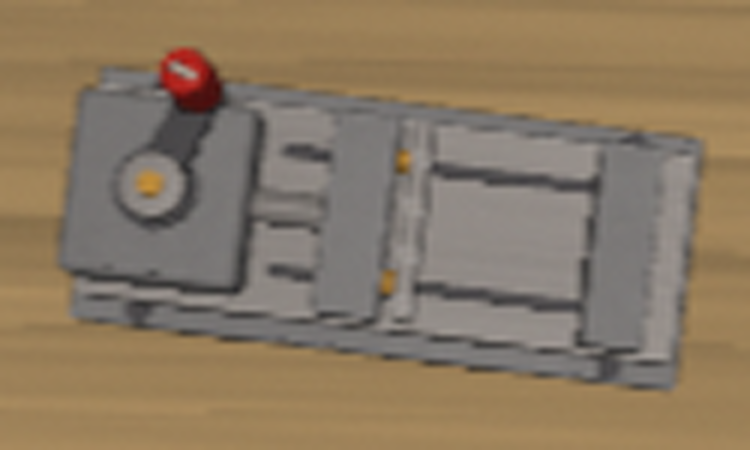

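View pics/c3.png

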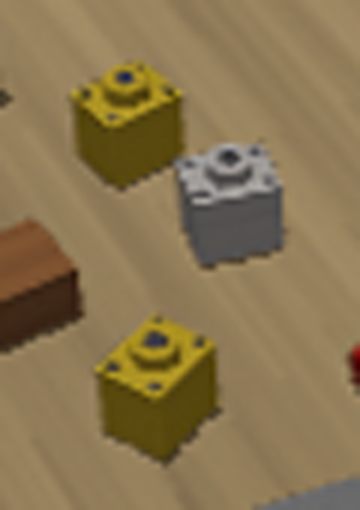

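View pics/c4.png

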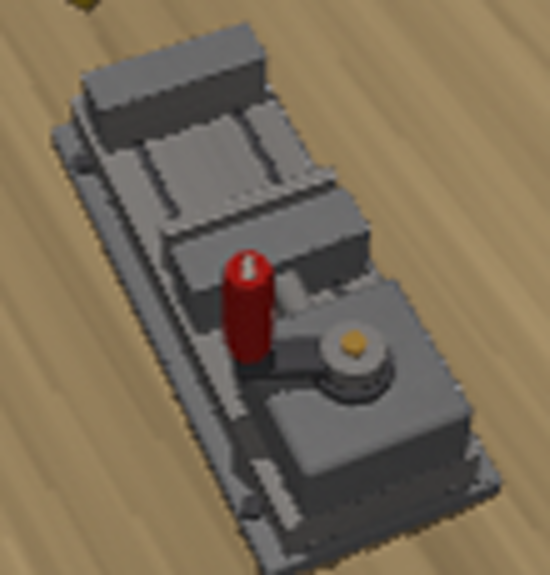

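The enlarged crop confirms that the white or silver bracket at top (382,247), scene (258,153), is the aluminium one. The two yellow ones are look-alikes. The vise runs along about world +y with a yaw of about -5°. I'll write a move planner and go above the bracket for a wrist view.

```bash
cat >> h.py <<'E'
def plan(xyz,ydeg,p0=None,q0=None):
    "target TCP xyz world, tool pointing down, tool y axis at ydeg in world"
    s=monitor.read_state()
    p0=s['ee_pos'] if p0 is None else p0; R0=R.from_quat(s['eef_rot'] if q0 is None else q0)
    a=np.deg2rad(ydeg); y=np.array([np.cos(a),np.sin(a),0]); z=np.array([0,0,-1.]); x=np.cross(y,z)
    T=R.from_matrix(np.stack([x,y,z],1)); 
    print('shift',np.round(R0.inv().apply(np.array(xyz)-p0),4),'rot/360',np.round((R0.inv()*T).as_rotvec()/2/np.pi,4))
E
python3 - <<'E'
from h import *
plan([.458,-.352,.26],-11)
E
```

```text
shift [ 0.3698 -0.1813  0.0323] rot/360 [ 0.      0.     -0.1843]
```

Call:
drive_tool:
  plan:
    - {"x": 0.37, "y": -0.181, "z": 0.032, "rz": -0.1843, "fingers": 1}
    - {"x": 0.37, "y": -0.181, "z": 0.032, "rz": -0.1843, "fingers": 1}
    - {"x": 0.37, "y": -0.181, "z": 0.032, "rz": -0.1843, "fingers": 1}
    - {"x": 0.37, "y": -0.181, "z": 0.032, "rz": -0.1843, "fingers": 1}
    - {"x": 0.37, "y": -0.181, "z": 0.032, "rz": -0.1843, "fingers": 1}
    - {"x": 0.37, "y": -0.181, "z": 0.032, "rz": -0.1843, "fingers": 1}
    - {"x": 0.37, "y": -0.181, "z": 0.032, "rz": -0.1843, "fingers": 1}
    - {"x": 0.37, "y": -0.181, "z": 0.032, "rz": -0.1843, "fingers": 1}
    - {"x": 0.37, "y": -0.181, "z": 0.032, "rz": -0.1843, "fingers": 1}
    - {"x": 0.37, "y": -0.181, "z": 0.032, "rz": -0.1843, "fingers": 1}
    - {"x": 0.37, "y": -0.181, "z": 0.032, "rz": -0.1843, "fingers": 1}

```text
validation failed for argument at $.pl...
```

```bash
cat >> h.py <<'E'
def fcloud(c):
    d=c['depth'];K=c['camera_matrix'];h,w=d.shape
    u,v=np.meshgrid(np.arange(w),np.arange(h))
    a=(u-K[0,2])/K[0,0];b=(v-K[1,2])/K[1,1];t=np.hypot(a,b)+1e-9
    g=np.tan(np.minimum(t,1.5))/t
    p=np.stack([a*g*d,b*g*d,d],-1)
    rot=np.array(c['rotation']); M=R.from_quat(rot).as_matrix() if rot.size==4 else rot
    P=p@M.T+c['xyz']; P[(d<=0)|(t>1.4)]=np.nan
    return P
E
python3 - <<'E'
from h import *
s=monitor.read_state();print(s['time'],s['ee_pos'],s['eef_rot'],s['ft_force'])
c=viewer.camera('wrist');P=fcloud(c);print(c['camera_matrix'],c['xyz'],c['rotation'])
save('pics/w1.png',c['color'],1.4)
np.savez('/tmp/w1.npz',P=P,c=c['color'])
col=c['color'].astype(int);sat=col.max(-1)-col.min(-1)
near=np.hypot(P[...,0]-.458,P[...,1]+.352)<.05
for a,b in [(.04,.05),(.052,.06)]:
    m=near&(P[...,2]>a)&(P[...,2]<b); print(m.sum(),cv2.minAreaRect(P[m][:,:2].astype(np.float32)*1000),P[m].mean(0),np.median(P[m][:,2]))
E
```

```text
1.1 [ 0.13691812 -0.60984852  0.2922702 ] [9.93909065e-01 1.10203303e-01 1.44519608e-05 5.38970183e-05] [0.36723969 0.03757232 0.4278396 ]
[[325.1922621    0.         284.51560309]
 [  0.         325.1922621  207.37409975]
 [  0.           0.           1.        ]] [ 0.21015379 -0.5938973   0.38432347] [ 0.77285969 -0.61911249 -0.08646193  0.10914189]
0 ((0.0, 0.0), (0.0, 0.0), 0.0) [nan nan nan] nan
0 ((0.0, 0.0), (0.0, 0.0), 0.0) [nan nan nan] nan<stdin>:9: RuntimeWarning: Mean of empty slice.
  ret = um.true_divide(
  return _methods._mean(a, axis=axis, dtype=dtype,
  ret = ret.dtype.type(ret / rcount)
```

View pics/w1.png

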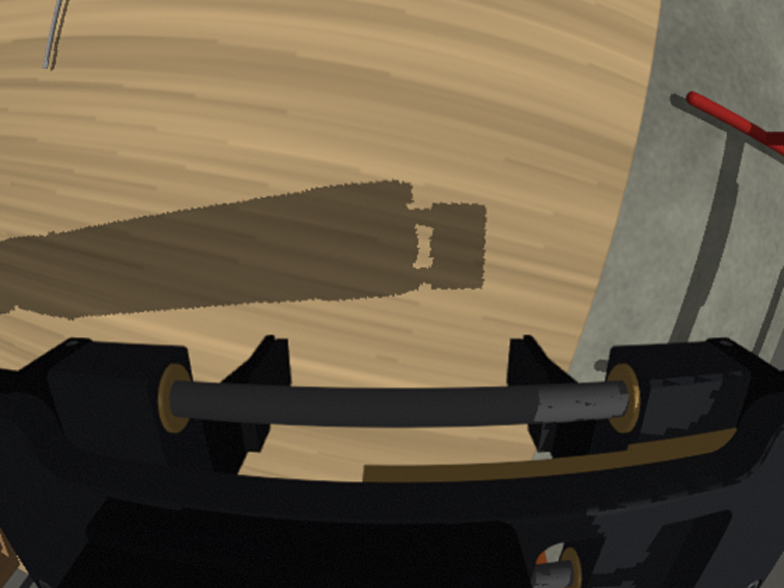

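The first move call was rejected by validation and the arm hasn't moved. I'll try again with a single full row to find what it accepts.

Call:
drive_tool:
  plan:
    - {"rx": 0.0, "ry": 0.0, "rz": -0.1843, "x": 0.37, "y": -0.181, "z": 0.032, "fingers": 1.0}

```text
time: 1.27
ee_pos: [0.1817, -0.5728, 0.2872]
eef_rot: [0.98, 0.2, -0.001, 0.001]
ft_force: [2.7, -0.3, -0.2]
width: 0.087
```

```bash
python3 - <<'E'
from h import *
plan([.458,-.352,.26],-11)
E
```

```text
shift [ 0.3409 -0.0946  0.0263] rot/360 [-1.000e-04  4.000e-04 -1.552e-01]
```

Call:
drive_tool:
  plan:
    - {"rx": 0.0, "ry": 0.0, "rz": -0.155, "x": 0.34, "y": -0.095, "z": 0.026, "fingers": 1.0}
    - {"rx": 0.0, "ry": 0.0, "rz": -0.155, "x": 0.34, "y": -0.095, "z": 0.026, "fingers": 1.0}
    - {"rx": 0.0, "ry": 0.0, "rz": -0.155, "x": 0.34, "y": -0.095, "z": 0.026, "fingers": 1.0}
    - {"rx": 0.0, "ry": 0.0, "rz": -0.155, "x": 0.34, "y": -0.095, "z": 0.026, "fingers": 1.0}
    - {"rx": 0.0, "ry": 0.0, "rz": -0.155, "x": 0.34, "y": -0.095, "z": 0.026, "fingers": 1.0}
    - {"rx": 0.0, "ry": 0.0, "rz": -0.155, "x": 0.34, "y": -0.095, "z": 0.026, "fingers": 1.0}
    - {"rx": 0.0, "ry": 0.0, "rz": -0.155, "x": 0.34, "y": -0.095, "z": 0.026, "fingers": 1.0}
    - {"rx": 0.0, "ry": 0.0, "rz": -0.155, "x": 0.34, "y": -0.095, "z": 0.026, "fingers": 1.0}
    - {"rx": 0.0, "ry": 0.0, "rz": -0.155, "x": 0.34, "y": -0.095, "z": 0.026, "fingers": 1.0}
    - {"rx": 0.0, "ry": 0.0, "rz": -0.155, "x": 0.34, "y": -0.095, "z": 0.026, "fingers": 1.0}

```text
time: 2.52
ee_pos: [0.4591, -0.3496, 0.2615]
eef_rot: [0.771, 0.637, -0.0, 0.0]
ft_force: [-0.6, -0.2, 0.5]
width: 0.0872
```

```bash
cat > w.py <<'E'
from h import *
import sys
s=monitor.read_state();print(s['time'],s['ee_pos'],s['eef_rot'],s['ft_force'])
c=viewer.camera('wrist');P=fcloud(c);print(c['camera_matrix'],c['xyz'],c['rotation'])
n=sys.argv[1]
save(f'pics/{n}.png',c['color'],1.4)
np.savez(f'/tmp/{n}.npz',P=P,c=c['color'],d=c['depth'],xyz=c['xyz'],rot=c['rotation'],K=c['camera_matrix'])
E
python3 w.py w2; python3 - <<'E'
from h import *
P=np.load('/tmp/w2.npz')['P']
near=np.hypot(P[...,0]-.458,P[...,1]+.352)<.05
for a,b in [(.04,.05),(.052,.06)]:
    m=near&(P[...,2]>a)&(P[...,2]<b); print(m.sum(),cv2.minAreaRect(P[m][:,:2].astype(np.float32)*1000),P[m].mean(0),np.median(P[m][:,2]))
E
```

```text
2.525 [ 0.45912272 -0.34957072  0.26152853] [ 7.71159301e-01  6.36642197e-01 -1.57884655e-04  1.44259126e-04] [-0.56449534 -0.18164668  0.46011724]
[[325.1922621    0.         284.51560309]
 [  0.         325.1922621  207.37409975]
 [  0.           0.           1.        ]] [ 0.47292639 -0.27588536  0.35354642] [ 0.98561364 -0.09448005 -0.01300923  0.13953503]
1466 ((457.6567687988281, -353.0062255859375), (40.181549072265625, 50.102134704589844), 79.2614517211914) [ 0.45813369 -0.35155765  0.04468821] 0.0446818977902996
552 ((457.7053527832031, -353.2373352050781), (24.923463821411133, 24.825593948364258), 78.40270233154297) [ 0.45768267 -0.35278071  0.05476643] 0.054796842065924084
```

View pics/w2.png

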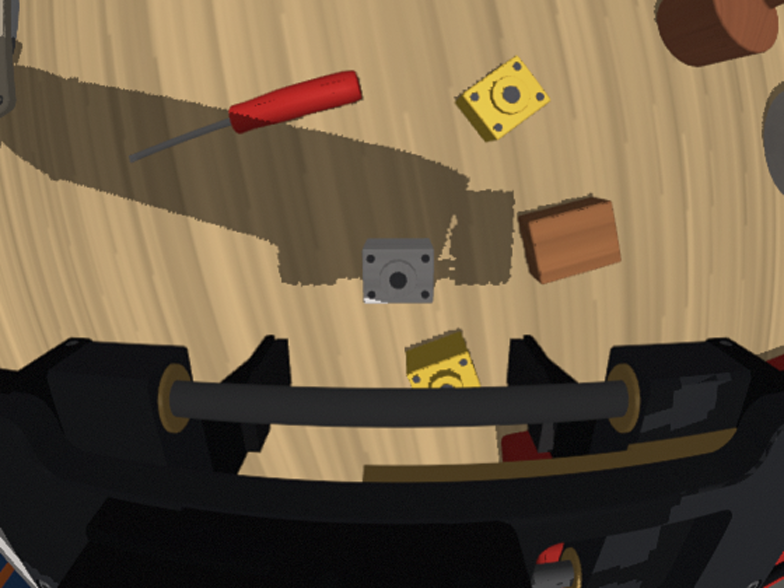

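The wrist view shows the grey aluminium bracket at (398,272). The fit gives 40.2 x 50.1 mm, with the top at z = 44.7 mm, matching the part exactly. Now I'll descend.

```bash
python3 - <<'E'
from h import *
plan([.4577,-.3530,.0755],-10.74)
E
```

```text
shift [-0.0038 -0.0009  0.186 ] rot/360 [ 0.      0.0001 -0.0004]
```

Call:
drive_tool:
  plan:
    - {"rx": 0.0, "ry": 0.0, "rz": -0.0004, "x": -0.004, "y": -0.001, "z": 0.05, "fingers": 1.0}
    - {"rx": 0.0, "ry": 0.0, "rz": -0.0004, "x": -0.004, "y": -0.001, "z": 0.1, "fingers": 1.0}
    - {"rx": 0.0, "ry": 0.0, "rz": -0.0004, "x": -0.004, "y": -0.001, "z": 0.14, "fingers": 1.0}
    - {"rx": 0.0, "ry": 0.0, "rz": -0.0004, "x": -0.004, "y": -0.001, "z": 0.17, "fingers": 1.0}
    - {"rx": 0.0, "ry": 0.0, "rz": -0.0004, "x": -0.004, "y": -0.001, "z": 0.186, "fingers": 1.0}
    - {"rx": 0.0, "ry": 0.0, "rz": -0.0004, "x": -0.004, "y": -0.001, "z": 0.186, "fingers": 1.0}
    - {"rx": 0.0, "ry": 0.0, "rz": -0.0004, "x": -0.004, "y": -0.001, "z": 0.186, "fingers": 1.0}

```text
time: 3.45
ee_pos: [0.4588, -0.3529, 0.0768]
eef_rot: [0.77, 0.638, 0.0, 0.001]
ft_force: [1.0, -1.4, 1.2]
width: 0.0869
```

Call:
drive_tool:
  plan:
    - {"rx": 0.0, "ry": 0.0, "rz": 0.0, "x": 0.0, "y": 0.0, "z": 0.0, "fingers": 0.4}
    - {"rx": 0.0, "ry": 0.0, "rz": 0.0, "x": 0.0, "y": 0.0, "z": 0.0, "fingers": 0.4}
    - {"rx": 0.0, "ry": 0.0, "rz": 0.0, "x": 0.0, "y": 0.0, "z": 0.0, "fingers": 0.4}
    - {"rx": 0.0, "ry": 0.0, "rz": 0.0, "x": 0.0, "y": 0.0, "z": 0.0, "fingers": 0.4}
    - {"rx": 0.0, "ry": 0.0, "rz": 0.0, "x": 0.0, "y": 0.0, "z": 0.0, "fingers": 0.4}
    - {"rx": 0.0, "ry": 0.0, "rz": 0.0, "x": 0.0, "y": 0.0, "z": 0.0, "fingers": 0.4}
  squeeze: 25

```text
time: 4.2
ee_pos: [0.4581, -0.3524, 0.0754]
eef_rot: [0.77, 0.638, 0.0, 0.0]
ft_force: [0.2, 0.8, 0.9]
width: 0.0498
```

```bash
python3 - <<'E'
from h import *
plan([.578,-.11,.28],-5.1)
E
```

```text
shift [ 0.2604  0.073  -0.2046] rot/360 [ 0.      0.     -0.0155]
```

Call:
drive_tool:
  plan:
    - {"rx": 0.0, "ry": 0.0, "rz": 0.0, "x": 0.0, "y": 0.0, "z": -0.03, "fingers": 0.4}
    - {"rx": 0.0, "ry": 0.0, "rz": 0.0, "x": 0.0, "y": 0.0, "z": -0.08, "fingers": 0.4}
    - {"rx": 0.0, "ry": 0.0, "rz": 0.0, "x": 0.0, "y": 0.0, "z": -0.13, "fingers": 0.4}
    - {"rx": 0.0, "ry": 0.0, "rz": -0.005, "x": 0.05, "y": 0.013, "z": -0.18, "fingers": 0.4}
    - {"rx": 0.0, "ry": 0.0, "rz": -0.01, "x": 0.1, "y": 0.03, "z": -0.2046, "fingers": 0.4}
    - {"rx": 0.0, "ry": 0.0, "rz": -0.0155, "x": 0.15, "y": 0.043, "z": -0.2046, "fingers": 0.4}
    - {"rx": 0.0, "ry": 0.0, "rz": -0.0155, "x": 0.2, "y": 0.058, "z": -0.2046, "fingers": 0.4}
    - {"rx": 0.0, "ry": 0.0, "rz": -0.0155, "x": 0.24, "y": 0.068, "z": -0.2046, "fingers": 0.4}
    - {"rx": 0.0, "ry": 0.0, "rz": -0.0155, "x": 0.26, "y": 0.073, "z": -0.2046, "fingers": 0.4}
    - {"rx": 0.0, "ry": 0.0, "rz": -0.0155, "x": 0.26, "y": 0.073, "z": -0.2046, "fingers": 0.4}
    - {"rx": 0.0, "ry": 0.0, "rz": -0.0155, "x": 0.26, "y": 0.073, "z": -0.2046, "fingers": 0.4}

```text
time: 5.58
ee_pos: [0.5775, -0.1116, 0.2796]
eef_rot: [0.738, 0.675, -0.001, -0.0]
ft_force: [-0.0, -0.8, -2.4]
width: 0.0499
```

```bash
python3 w.py w3
```

```text
5.575 [ 0.57751484 -0.1116342   0.27961424] [ 7.38134975e-01  6.74652862e-01 -5.19675770e-04 -6.85990813e-05] [-0.00593311 -0.78409611 -2.3969783 ]
[[325.1922621    0.         284.51560309]
 [  0.         325.1922621  207.37409975]
 [  0.           0.           1.        ]] [ 0.58384186 -0.03689456  0.37160747] [ 0.98909928 -0.04474807 -0.00647127  0.1401369 ]
```

View pics/w3.png

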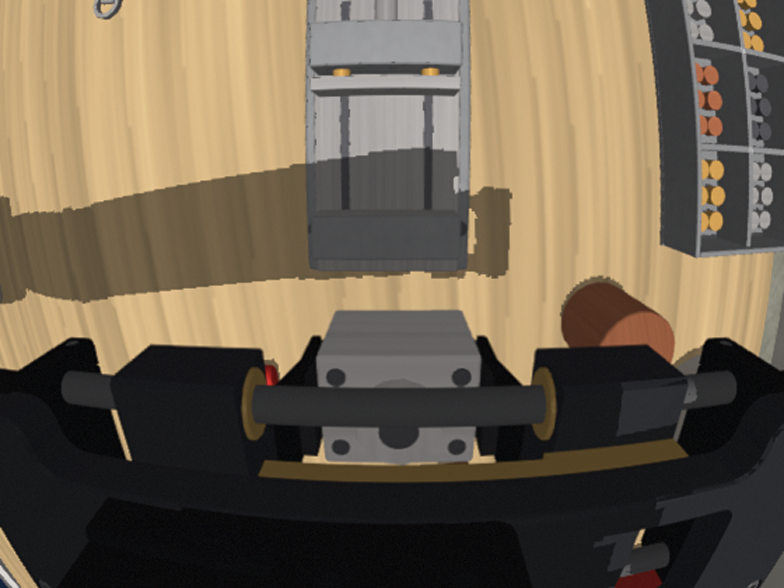

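The wrist view shows the bed, with the back jaw at about (390,235) and the pad at about (387,85). The bracket is held square in the fingers at (398,390). Next I'll fit the vise from the depth.

```bash
python3 - <<'E'
from h import *
D=np.load('/tmp/w3.npz');P=D['P']
def rect(m,n):
    q=P[m]; 
    if len(q)<10: print(n,len(q));return
    (c,sz,a)=cv2.minAreaRect(q[:,:2].astype(np.float32)*1000); print(n,len(q),np.round(c,1),np.round(sz,1),round(a,2),'z',round(float(np.median(q[:,2])),4))
reg=(P[...,0]>.50)&(P[...,0]<.67)
rect(reg&(P[...,1]<-.055)&(P[...,1]>-.14)&(abs(P[...,2]-.076)<.004),'backjaw')
rect(reg&(P[...,1]<.033)&(P[...,1]>-.05)&(P[...,2]>.06)&(P[...,2]<.08),'pad')
rect(reg&(P[...,1]<-.01)&(P[...,1]>-.06)&(abs(P[...,2]-.04)<.004),'bed')
rect(reg&(P[...,1]>.036)&(P[...,1]<.08)&(P[...,2]>.06)&(P[...,2]<.08),'movjaw')
# profile along vise y at mid
e=np.array([.0889,.996]);f=np.array([.996,-.0889])
c0=np.array([.581,.03])
v=(P[...,:2]-c0)@e; u=(P[...,:2]-c0)@f
m=(abs(u)<.012)&(abs(v)<.2)&(P[...,2]>0.02)&(P[...,2]<.1)
o=np.argsort(v[m]); vv=v[m][o]; zz=P[...,2][m][o]
for b in np.arange(-.18,.1,.004):
    k=(vv>=b)&(vv<b+.004)
    if k.any(): print(round(b*1000),np.round(np.percentile(zz[k],[5,50,95])*1000,1),k.sum())
# side profile
for z0,n in ((.04,'bedwidth'),):
    for s0 in (-.10,-.08,-.06,-.05):
        m=(abs(v-s0)<.005)&(abs(P[...,2]-z0)<.003)&(abs(u)<.09); print(n,s0,np.round(np.percentile(u[m],[0,1,99,100])*1000,1))
E
```

```text
backjaw 3384 [570.4 -84.2] [ 29.9 100.8] 84.92 z 0.0755
pad 2157 [580.3  21.6] [24.5 99.6] 88.63 z 0.0742
bed 5052 [575.3 -35. ] [ 50.  110.3] 89.99 z 0.0396
movjaw 2893 [582.   57.9] [101.3  43.8] 0.0 z 0.0754
-148 [38.4 39.5 40.6] 69
-144 [38.7 39.8 41. ] 90
-140 [38.7 39.6 41. ] 48
-132 [74.5 75.4 76.6] 51
-128 [74.6 75.6 76.6] 105
-124 [74.7 75.6 76.8] 107
-120 [74.7 75.7 76.7] 120
-116 [74.4 75.6 76.9] 110
-112 [74.5 75.5 76.6] 103
-108 [74.3 75.4 76.8] 124
-104 [39.5 74.8 76.3] 152
-100 [38.7 40.4 71.8] 151
-96 [38.5 39.6 40.9] 88
-92 [38.5 39.7 40.9] 82
-88 [38.5 39.5 40.4] 81
-84 [38.6 39.6 40.8] 92
-80 [38.5 39.8 40.9] 92
-76 [38.4 39.5 40.8] 92
-72 [38.4 39.5 41. ] 92
-68 [38.5 39.4 40.6] 93
-64 [38.5 39.7 41. ] 95
-60 [38.4 39.6 40.6] 96
-56 [38.3 39.6 40.7] 95
-52 [38.4 39.5 40.8] 90
-48 [38.4 39.4 40.4] 88
-44 [38.2 39.4 40.6] 84
-40 [38.2 39.6 40.7] 96
-36 [38.4 39.5 40.8] 94
-32 [38.1 39.6 40.8] 95
-28 [38.6 39.4 40.9] 96
-24 [38.4 39.7 40.9] 95
-20 [38.7 56.5 73.9] 229
-16 [73.6 74.5 75.7] 116
-12 [73.3 74.3 75.3] 95
-4 [39.5 59.7 75.1] 226
0 [74.1 75.4 76.4] 113
4 [74.2 75.3 76.8] 120
8 [74.3 75.4 76.5] 113
12 [74.2 75.5 76.7] 106
16 [74.2 75.5 76.7] 113
20 [74.2 75.4 76.7] 108
24 [74.2 75.4 76.6] 106
28 [73.8 75.  76.3] 56
32 [61.3 64.7 66.1] 34
36 [60.6 64.4 65.8] 58
40 [39.  64.1 65.8] 79
44 [38.7 62.7 66.1] 83
48 [38.5 40.6 64.3] 34
52 [38.2 39.4 40.4] 26
56 [38.7 39.4 40.3] 12
bedwidth -0.1 [-53.1 -52.6  51.2  52.4]
bedwidth -0.08 [-52.5 -51.3  51.   52.2]
bedwidth -0.06 [-53.1 -51.8  50.8  52.9]
bedwidth -0.05 [-53.1 -51.8  51.5  52.9]
```

```bash
python3 - <<'E'
from h import *
plan([.5757,-.0298,.125],-5.08)
E
```

```text
shift [ 0.0817 -0.0091  0.1547] rot/360 [-0.0001  0.0001 -0.0003]
```

Call:
drive_tool:
  plan:
    - {"rx": 0.0, "ry": 0.0, "rz": -0.0003, "x": 0.045, "y": -0.005, "z": 0.0, "fingers": 0.4}
    - {"rx": 0.0, "ry": 0.0, "rz": -0.0003, "x": 0.082, "y": -0.009, "z": 0.0, "fingers": 0.4}
    - {"rx": 0.0, "ry": 0.0, "rz": -0.0003, "x": 0.082, "y": -0.009, "z": 0.0, "fingers": 0.4}
    - {"rx": 0.0, "ry": 0.0, "rz": -0.0003, "x": 0.082, "y": -0.009, "z": 0.04, "fingers": 0.4}
    - {"rx": 0.0, "ry": 0.0, "rz": -0.0003, "x": 0.082, "y": -0.009, "z": 0.08, "fingers": 0.4}
    - {"rx": 0.0, "ry": 0.0, "rz": -0.0003, "x": 0.082, "y": -0.009, "z": 0.12, "fingers": 0.4}
    - {"rx": 0.0, "ry": 0.0, "rz": -0.0003, "x": 0.082, "y": -0.009, "z": 0.145, "fingers": 0.4}
    - {"rx": 0.0, "ry": 0.0, "rz": -0.0003, "x": 0.082, "y": -0.009, "z": 0.155, "fingers": 0.4}
    - {"rx": 0.0, "ry": 0.0, "rz": -0.0003, "x": 0.082, "y": -0.009, "z": 0.155, "fingers": 0.4}
    - {"rx": 0.0, "ry": 0.0, "rz": -0.0003, "x": 0.082, "y": -0.009, "z": 0.155, "fingers": 0.4}

```text
time: 6.88
ee_pos: [0.577, -0.0283, 0.1263]
eef_rot: [0.737, 0.676, 0.001, 0.001]
ft_force: [-0.1, -0.6, -3.2]
width: 0.0498
```

```bash
python3 - <<'E'
from h import *
s=monitor.read_state(); print(s['ft_force'])
plan([.5757,-.0298,.1152],-5.08)
E
python3 w.py w4
```

```text
[-0.12899655 -0.62321541 -3.23476091]
shift [-0.0016 -0.0012  0.0111] rot/360 [0.0003 0.     0.0002]
6.875 [ 0.57698877 -0.02833721  0.12629738] [7.37313836e-01 6.75549651e-01 5.69917481e-04 8.06707810e-04] [-0.12899655 -0.62321541 -3.23476091]
[[325.1922621    0.         284.51560309]
 [  0.         325.1922621  207.37409975]
 [  0.           0.           1.        ]] [0.58287059 0.04641739 0.21829924] [ 0.9891771  -0.04369218 -0.0049282   0.13998346]
```

View pics/w4.png

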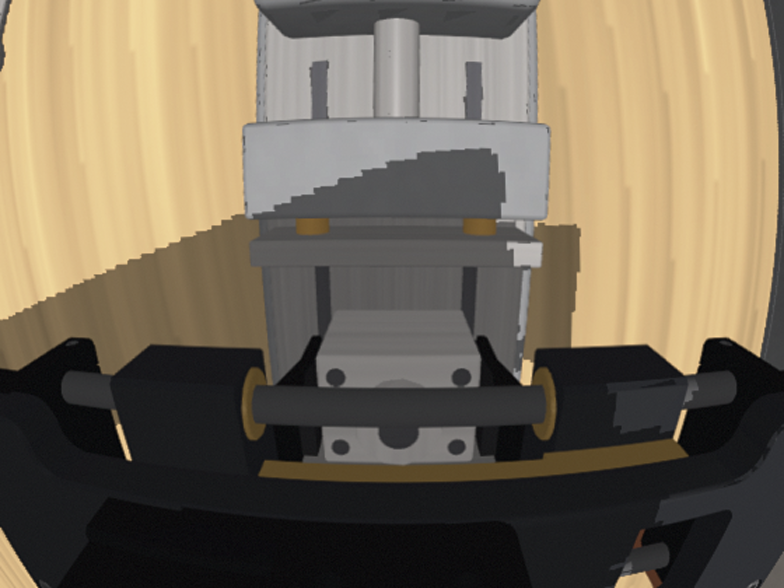

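The bracket is square and centred on the bed between the jaws, with clearance on both sides. I'll lower it onto the bed.

Call:
drive_tool:
  plan:
    - {"rx": 0.0, "ry": 0.0, "rz": 0.0, "x": 0.0, "y": 0.0, "z": 0.004, "fingers": 0.4}
    - {"rx": 0.0, "ry": 0.0, "rz": 0.0, "x": 0.0, "y": 0.0, "z": 0.007, "fingers": 0.4}
    - {"rx": 0.0, "ry": 0.0, "rz": 0.0, "x": 0.0, "y": 0.0, "z": 0.009, "fingers": 0.4}
    - {"rx": 0.0, "ry": 0.0, "rz": 0.0, "x": 0.0, "y": 0.0, "z": 0.0095, "fingers": 0.4}
    - {"rx": 0.0, "ry": 0.0, "rz": 0.0, "x": 0.0, "y": 0.0, "z": 0.0095, "fingers": 0.4}
    - {"rx": 0.0, "ry": 0.0, "rz": 0.0, "x": 0.0, "y": 0.0, "z": 0.0095, "fingers": 0.4}

```text
time: 7.68
ee_pos: [0.5763, -0.0279, 0.1155]
eef_rot: [0.737, 0.676, 0.0, 0.0]
ft_force: [0.2, -1.1, -3.0]
width: 0.05
```

Call:
drive_tool:
  plan:
    - {"rx": 0.0, "ry": 0.0, "rz": 0.0, "x": 0.0, "y": 0.0, "z": 0.0005, "fingers": 0.4}
    - {"rx": 0.0, "ry": 0.0, "rz": 0.0, "x": 0.0, "y": 0.0, "z": 0.0005, "fingers": 0.4}
    - {"rx": 0.0, "ry": 0.0, "rz": 0.0, "x": 0.0, "y": 0.0, "z": 0.0005, "fingers": 0.4}

```text
time: 8.05
ee_pos: [0.5763, -0.0279, 0.1155]
eef_rot: [0.737, 0.676, -0.0, 0.0]
ft_force: [-4.0, -0.3, 5.5]
width: 0.05
```

Contact felt (weight gone, +5.5 N). Release and go up.

Call:
drive_tool:
  plan:
    - {"rx": 0.0, "ry": 0.0, "rz": 0.0, "x": 0.0, "y": 0.0, "z": 0.0, "fingers": 0.75}
    - {"rx": 0.0, "ry": 0.0, "rz": 0.0, "x": 0.0, "y": 0.0, "z": 0.0, "fingers": 0.75}
    - {"rx": 0.0, "ry": 0.0, "rz": 0.0, "x": 0.0, "y": 0.0, "z": 0.0, "fingers": 0.75}
    - {"rx": 0.0, "ry": 0.0, "rz": 0.0, "x": 0.0, "y": 0.0, "z": 0.0, "fingers": 0.75}
    - {"rx": 0.0, "ry": 0.0, "rz": 0.0, "x": 0.0, "y": 0.0, "z": -0.02, "fingers": 0.75}
    - {"rx": 0.0, "ry": 0.0, "rz": 0.0, "x": 0.0, "y": 0.0, "z": -0.06, "fingers": 0.75}
    - {"rx": 0.0, "ry": 0.0, "rz": 0.0, "x": 0.0, "y": 0.0, "z": -0.11, "fingers": 0.75}
    - {"rx": 0.0, "ry": 0.0, "rz": 0.0, "x": 0.0, "y": 0.0, "z": -0.16, "fingers": 0.75}
    - {"rx": 0.0, "ry": 0.0, "rz": 0.0, "x": -0.04, "y": 0.0, "z": -0.18, "fingers": 0.75}
    - {"rx": 0.0, "ry": 0.0, "rz": 0.0, "x": -0.04, "y": 0.0, "z": -0.18, "fingers": 0.75}
    - {"rx": 0.0, "ry": 0.0, "rz": 0.0, "x": -0.04, "y": 0.0, "z": -0.18, "fingers": 0.75}

```text
time: 9.43
ee_pos: [0.5726, -0.0673, 0.2956]
eef_rot: [0.737, 0.676, 0.0, 0.0]
ft_force: [0.4, 0.4, -0.3]
width: 0.065
```

```bash
python3 w.py w5; python3 - <<'E'
from h import *
D=np.load('/tmp/w5.npz');P=D['P']
def rect(m,n):
    q=P[m]
    if len(q)<10: print(n,len(q));return
    (c,sz,a)=cv2.minAreaRect(q[:,:2].astype(np.float32)*1000); print(n,len(q),np.round(c,1),np.round(sz,1),round(a,2),'z',round(float(np.median(q[:,2])),4))
near=(abs(P[...,0]-.576)<.035)&(abs(P[...,1]+.03)<.03)
rect(near&(P[...,2]>.081)&(P[...,2]<.089),'block'); rect(near&(P[...,2]>.091)&(P[...,2]<.1),'boss')
rect((P[...,2]>.15)&(P[...,2]<.18)&(abs(P[...,0]-.59)<.1)&(abs(P[...,1]-.13)<.1),'griptop')
rect((P[...,2]>.08)&(P[...,2]<.09)&(abs(P[...,0]-.59)<.08)&(P[...,1]>.06)&(P[...,1]<.2),'gearbox')
rect((abs(P[...,2]-.0755)<.004)&(abs(P[...,0]-.57)<.08)&(P[...,1]<-.06)&(P[...,1]>-.12),'back')
E
```

```text
9.425 [ 0.57262735 -0.06730294  0.29559646] [7.37069924e-01 6.75816447e-01 2.03819929e-04 1.25696022e-04] [ 0.38626838  0.38550975 -0.28935929]
[[325.1922621    0.         284.51560309]
 [  0.         325.1922621  207.37409975]
 [  0.           0.           1.        ]] [0.57862107 0.0073927  0.38767819] [ 0.98922542 -0.04327592 -0.00556963  0.1397471 ]
block 1634 [575.8 -28.6] [39.3 50.4] 84.93 z 0.0846
boss 606 [575.8 -28.8] [24.  24.5] 84.89 z 0.0947
griptop 0
gearbox 2344 [587.7 108.4] [26.1 89.7] 83.93 z 0.0852
back 2883 [570.3 -85. ] [ 31.1 101. ] 84.55 z 0.0757
```

View pics/w5.png

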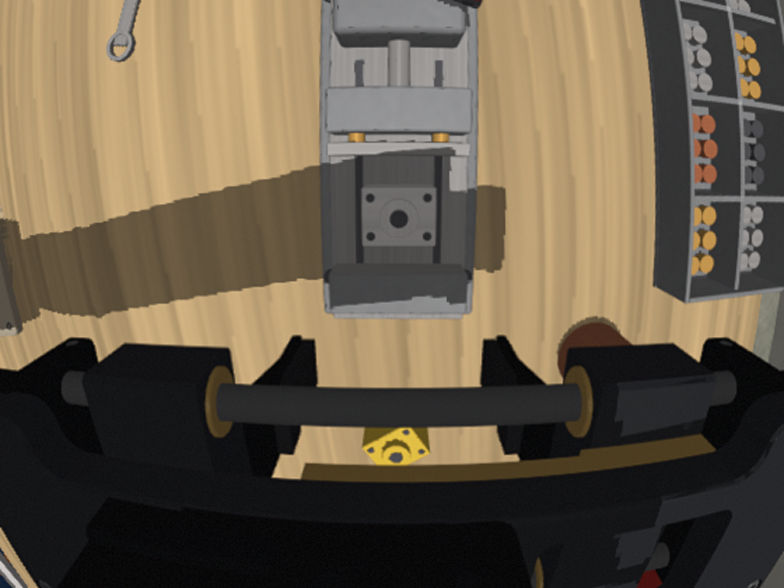

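The bracket stands flat and released. Its top is at 84.6 mm and its yaw is 84.93° against 84.9° for the vise. Next I'll look at the crank.

Call:
drive_tool:
  plan:
    - {"rx": 0.0, "ry": 0.0, "rz": 0.0, "x": 0.05, "y": 0.0, "z": -0.03, "fingers": 0.75}
    - {"rx": 0.0, "ry": 0.0, "rz": 0.0, "x": 0.09, "y": 0.0, "z": -0.03, "fingers": 0.75}
    - {"rx": 0.0, "ry": 0.0, "rz": 0.0, "x": 0.09, "y": 0.0, "z": -0.03, "fingers": 0.75}
    - {"rx": 0.0, "ry": 0.0, "rz": 0.0, "x": 0.09, "y": 0.0, "z": -0.03, "fingers": 0.75}

```text
time: 9.98
ee_pos: [0.5803, 0.022, 0.3245]
eef_rot: [0.737, 0.676, -0.0, -0.0]
ft_force: [-0.3, 0.0, -0.6]
width: 0.0657
```

```bash
python3 w.py w6; python3 - <<'E'
from h import *
D=np.load('/tmp/w6.npz');P=D['P'];c=D['c'].astype(int)
def rect(m,n):
    q=P[m]
    if len(q)<10: print(n,len(q));return
    (cc,sz,a)=cv2.minAreaRect(q[:,:2].astype(np.float32)*1000); print(n,len(q),np.round(cc,1),np.round(sz,1),round(a,2),'z',round(float(np.median(q[:,2])),4), np.round(q.mean(0),4))
reg=(abs(P[...,0]-.59)<.1)&(abs(P[...,1]-.13)<.1)
red=(c[...,0]>120)&(c[...,1]<70)&reg
print(np.nanpercentile(P[red][:,2],[1,50,99]))
rect(reg&(P[...,2]>.165)&(P[...,2]<.18),'griptop')
rect(reg&(P[...,2]>.08)&(P[...,2]<.09),'gearbox')
m=reg&(P[...,2]>.093)&(P[...,2]<.14)&~red
print(np.histogram(P[m][:,2],bins=np.arange(.09,.142,.004)))
for a in np.arange(.092,.124,.004): rect(m&(P[...,2]>a)&(P[...,2]<=a+.004),a)
E
```

```text
9.975 [0.58034048 0.02203051 0.32445026] [ 7.36796886e-01  6.76113916e-01 -4.96786930e-04 -2.73813314e-04] [-0.32735511  0.04339713 -0.59329015]
[[325.1922621    0.         284.51560309]
 [  0.         325.1922621  207.37409975]
 [  0.           0.           1.        ]] [0.58639599 0.09678301 0.41646885] [ 0.98920918 -0.04273946 -0.00630587  0.1399956 ]
[0.16798247 0.17053485 0.1721895 ]
griptop 649 [635.5 118.3] [21.5 22. ] 26.25 z 0.1705 [0.6349 0.1179 0.1703]
gearbox 5430 [590.9 139.7] [87.8 90.7] 84.81 z 0.0854 [0.5879 0.1398 0.0853]
(array([  7,  20, 225, 888, 274,  39,   2,   8,  17,  19,  19,  16]), array([0.09 , 0.094, 0.098, 0.102, 0.106, 0.11 , 0.114, 0.118, 0.122,
       0.126, 0.13 , 0.134, 0.138]))
0.092 15 [596.  138.2] [31.3 34.5] 75.01 z 0.0945 [0.5893 0.1317 0.0944]
0.096 39 [612.7 128.5] [25.  62.7] 70.6 z 0.0987 [0.6101 0.1209 0.0986]
0.1 588 [609.2 133.6] [31.7 70.2] 70.43 z 0.1023 [0.6139 0.128  0.1023]
0.10400000000000001 673 [602.4 137.4] [31.6 54.2] 77.46 z 0.1054 [0.5915 0.1394 0.1055]
0.10800000000000001 137 [591.2 139.9] [12.1 11.7] 21.86 z 0.1097 [0.591  0.1399 0.1096]
0.11200000000000002 2
0.11600000000000002 2
0.12000000000000002 14 [627.4 114.6] [ 4.7 18.6] 23.14 z 0.122 [0.6273 0.1138 0.122 ]
```

View pics/w6.png

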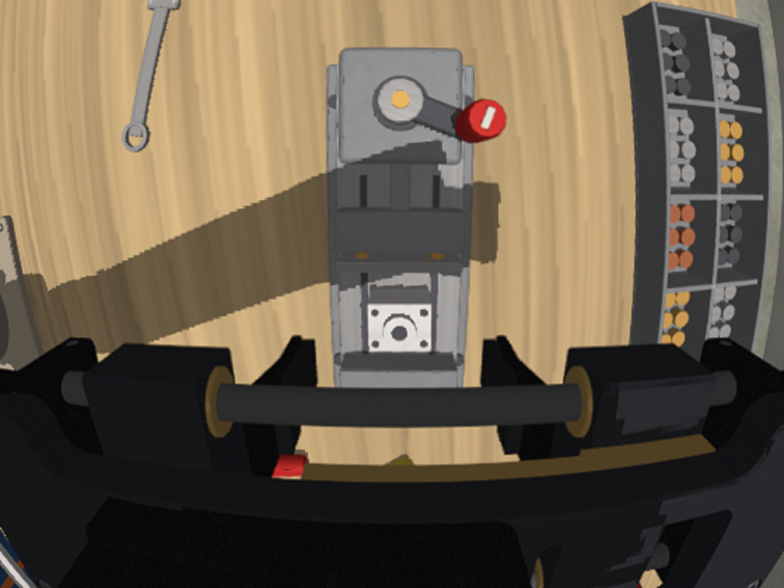

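The red grip is at (487,118) in the picture and the hub's gold bolt at (400,99). The axis is at (591.0,139.9) mm and the grip at (635.3,118.1), a radius of 49.4 mm against the given 50, so the fit is good. The grip angle is -26.2°. Next I'll go above the grip.

```bash
python3 - <<'E'
from h import *
plan([.6356,.1180,.194],-5.08)
E
```

```text
shift [0.1012 0.0467 0.1304] rot/360 [-0.0002  0.0001  0.0002]
```

Call:
drive_tool:
  plan:
    - {"rx": 0.0, "ry": 0.0, "rz": 0.0, "x": 0.05, "y": 0.023, "z": 0.02, "fingers": 0.75}
    - {"rx": 0.0, "ry": 0.0, "rz": 0.0, "x": 0.1, "y": 0.046, "z": 0.05, "fingers": 0.75}
    - {"rx": 0.0, "ry": 0.0, "rz": 0.0, "x": 0.101, "y": 0.047, "z": 0.065, "fingers": 0.75}
    - {"rx": 0.0, "ry": 0.0, "rz": 0.0, "x": 0.101, "y": 0.047, "z": 0.065, "fingers": 0.75}
    - {"rx": 0.0, "ry": 0.0, "rz": 0.0, "x": 0.101, "y": 0.047, "z": 0.065, "fingers": 0.75}
    - {"rx": 0.0, "ry": 0.0, "rz": 0.0, "x": 0.101, "y": 0.047, "z": 0.065, "fingers": 0.75}

```text
time: 10.78
ee_pos: [0.6365, 0.1171, 0.2613]
eef_rot: [0.738, 0.675, 0.001, 0.001]
ft_force: [0.2, 0.1, -0.3]
width: 0.065
```

```bash
python3 - <<'E'
from h import *
plan([.6356,.1180,.194],-5.08)
E
```

```text
shift [ 0.0008 -0.0011  0.0673] rot/360 [ 0.0003  0.0001 -0.    ]
```

Descend, then close gently in a second call.

Call:
drive_tool:
  plan:
    - {"rx": 0.0, "ry": 0.0, "rz": 0.0, "x": 0.0005, "y": -0.001, "z": 0.025, "fingers": 0.75}
    - {"rx": 0.0, "ry": 0.0, "rz": 0.0, "x": 0.0005, "y": -0.001, "z": 0.045, "fingers": 0.75}
    - {"rx": 0.0, "ry": 0.0, "rz": 0.0, "x": 0.0005, "y": -0.001, "z": 0.06, "fingers": 0.75}
    - {"rx": 0.0, "ry": 0.0, "rz": 0.0, "x": 0.0005, "y": -0.001, "z": 0.066, "fingers": 0.75}
    - {"rx": 0.0, "ry": 0.0, "rz": 0.0, "x": 0.0005, "y": -0.001, "z": 0.066, "fingers": 0.75}
    - {"rx": 0.0, "ry": 0.0, "rz": 0.0, "x": 0.0005, "y": -0.001, "z": 0.066, "fingers": 0.75}

```text
time: 11.52
ee_pos: [0.6356, 0.1192, 0.1947]
eef_rot: [0.737, 0.676, 0.0, 0.0]
ft_force: [-0.8, 0.3, 0.6]
width: 0.065
```

Call:
drive_tool:
  plan:
    - {"rx": 0.0, "ry": 0.0, "rz": 0.0, "x": 0.0, "y": 0.0, "z": 0.0, "fingers": 0.1}
    - {"rx": 0.0, "ry": 0.0, "rz": 0.0, "x": 0.0, "y": 0.0, "z": 0.0, "fingers": 0.1}
    - {"rx": 0.0, "ry": 0.0, "rz": 0.0, "x": 0.0, "y": 0.0, "z": 0.0, "fingers": 0.1}
    - {"rx": 0.0, "ry": 0.0, "rz": 0.0, "x": 0.0, "y": 0.0, "z": 0.0, "fingers": 0.1}
    - {"rx": 0.0, "ry": 0.0, "rz": 0.0, "x": 0.0, "y": 0.0, "z": 0.0, "fingers": 0.1}
    - {"rx": 0.0, "ry": 0.0, "rz": 0.0, "x": 0.0, "y": 0.0, "z": 0.0, "fingers": 0.1}
    - {"rx": 0.0, "ry": 0.0, "rz": 0.0, "x": 0.0, "y": 0.0, "z": 0.0, "fingers": 0.1}
  squeeze: 45

```text
time: 12.4
ee_pos: [0.6362, 0.1188, 0.1941]
eef_rot: [0.737, 0.676, 0.001, 0.001]
ft_force: [5.7, 0.9, -3.1]
width: 0.0232
```

Gripped: opening 23.2 mm and small forces. I'll compute the circle waypoints at 10° per row, clockwise, with a fixed tool orientation.

```bash
cat > circ.py <<'E'
import sys,numpy as np
f0,step,n=map(float,sys.argv[1:4])
for i in range(1,int(n)+1):
    a,b=np.deg2rad(f0),np.deg2rad(f0-step*i); print(round(f0-step*i,1),'x %.4f y %.4f'%(.05*(np.sin(b)-np.sin(a)),.05*(np.cos(b)-np.cos(a))))
E
python3 circ.py -20 10 12; echo; python3 circ.py -140 10 12; echo;  python3 circ.py -260 10 12; echo; python3 circ.py -380 10 12
```

```text
-30.0 x -0.0079 y -0.0037
-40.0 x -0.0150 y -0.0087
-50.0 x -0.0212 y -0.0148
-60.0 x -0.0262 y -0.0220
-70.0 x -0.0299 y -0.0299
-80.0 x -0.0321 y -0.0383
-90.0 x -0.0329 y -0.0470
-100.0 x -0.0321 y -0.0557
-110.0 x -0.0299 y -0.0641
-120.0 x -0.0262 y -0.0720
-130.0 x -0.0212 y -0.0791
-140.0 x -0.0150 y -0.0853

-150.0 x 0.0071 y -0.0050
-160.0 x 0.0150 y -0.0087
-170.0 x 0.0235 y -0.0109
-180.0 x 0.0321 y -0.0117
-190.0 x 0.0408 y -0.0109
-200.0 x 0.0492 y -0.0087
-210.0 x 0.0571 y -0.0050
-220.0 x 0.0643 y -0.0000
-230.0 x 0.0704 y 0.0062
-240.0 x 0.0754 y 0.0133
-250.0 x 0.0791 y 0.0212
-260.0 x 0.0814 y 0.0296

-270.0 x 0.0008 y 0.0087
-280.0 x 0.0000 y 0.0174
-290.0 x -0.0023 y 0.0258
-300.0 x -0.0059 y 0.0337
-310.0 x -0.0109 y 0.0408
-320.0 x -0.0171 y 0.0470
-330.0 x -0.0242 y 0.0520
-340.0 x -0.0321 y 0.0557
-350.0 x -0.0406 y 0.0579
-360.0 x -0.0492 y 0.0587
-370.0 x -0.0579 y 0.0579
-380.0 x -0.0663 y 0.0557

-390.0 x -0.0079 y -0.0037
-400.0 x -0.0150 y -0.0087
-410.0 x -0.0212 y -0.0148
-420.0 x -0.0262 y -0.0220
-430.0 x -0.0299 y -0.0299
-440.0 x -0.0321 y -0.0383
-450.0 x -0.0329 y -0.0470
-460.0 x -0.0321 y -0.0557
-470.0 x -0.0299 y -0.0641
-480.0 x -0.0262 y -0.0720
-490.0 x -0.0212 y -0.0791
-500.0 x -0.0150 y -0.0853
```

Call:
drive_tool:
  plan:
    - {"rx": 0.0, "ry": 0.0, "rz": 0.0, "x": -0.0079, "y": -0.0037, "z": 0.0, "fingers": 0.1}
    - {"rx": 0.0, "ry": 0.0, "rz": 0.0, "x": -0.015, "y": -0.0087, "z": 0.0, "fingers": 0.1}
    - {"rx": 0.0, "ry": 0.0, "rz": 0.0, "x": -0.0212, "y": -0.0148, "z": 0.0, "fingers": 0.1}

```text
time: 12.78
ee_pos: [0.6195, 0.0993, 0.1941]
eef_rot: [0.737, 0.676, 0.001, 0.0]
ft_force: [5.7, 2.9, -3.2]
width: 0.023
```

```bash
cat > f.py <<'E'
from h import *
s=monitor.read_state(); C=np.array([.591,.1399])
d=s['ee_pos'][:2]-C; th=np.arctan2(d[1],d[0]); u=d/np.hypot(*d); t=np.array([np.sin(th),-np.cos(th)])
f=s['ft_force']; v=R.from_quat(s['eef_rot']).as_matrix()
print('t',s['time'],'phi',round(np.degrees(th)+5.08,1),'r',round(np.hypot(*d)*1000,1),'z',round(s['ee_pos'][2],4),'push(tang)',round(-f[:2]@t,2),'radial on tool',round(f[:2]@u,2),'fz',round(f[2],2),'jv',np.abs(s['joint_vel']).max().round(3),'w',round(s['width'],4))
E
python3 f.py; python3 circ.py -50 10 12
```

```text
t 12.775 phi -49.9 r 49.6 z 0.1941 push(tang) 6.35 radial on tool 0.92 fz -3.18 jv 0.174 w 0.023
-60.0 x -0.0050 y -0.0071
-70.0 x -0.0087 y -0.0150
-80.0 x -0.0109 y -0.0235
-90.0 x -0.0117 y -0.0321
-100.0 x -0.0109 y -0.0408
-110.0 x -0.0087 y -0.0492
-120.0 x -0.0050 y -0.0571
-130.0 x 0.0000 y -0.0643
-140.0 x 0.0062 y -0.0704
-150.0 x 0.0133 y -0.0754
-160.0 x 0.0212 y -0.0791
-170.0 x 0.0296 y -0.0814
```

Push is 6.35 N, as expected for running free, with almost no radial force. Continuing.

Call:
drive_tool:
  plan:
    - {"rx": 0.0, "ry": 0.0, "rz": 0.0, "x": -0.005, "y": -0.0071, "z": 0.0, "fingers": 0.1}
    - {"rx": 0.0, "ry": 0.0, "rz": 0.0, "x": -0.0087, "y": -0.015, "z": 0.0, "fingers": 0.1}
    - {"rx": 0.0, "ry": 0.0, "rz": 0.0, "x": -0.0109, "y": -0.0235, "z": 0.0, "fingers": 0.1}
    - {"rx": 0.0, "ry": 0.0, "rz": 0.0, "x": -0.0117, "y": -0.0321, "z": 0.0, "fingers": 0.1}
    - {"rx": 0.0, "ry": 0.0, "rz": 0.0, "x": -0.0109, "y": -0.0408, "z": 0.0, "fingers": 0.1}
    - {"rx": 0.0, "ry": 0.0, "rz": 0.0, "x": -0.0087, "y": -0.0492, "z": 0.0, "fingers": 0.1}
    - {"rx": 0.0, "ry": 0.0, "rz": 0.0, "x": -0.005, "y": -0.0571, "z": 0.0, "fingers": 0.1}
    - {"rx": 0.0, "ry": 0.0, "rz": 0.0, "x": 0.0, "y": -0.0643, "z": 0.0, "fingers": 0.1}
    - {"rx": 0.0, "ry": 0.0, "rz": 0.0, "x": 0.0062, "y": -0.0704, "z": 0.0, "fingers": 0.1}
    - {"rx": 0.0, "ry": 0.0, "rz": 0.0, "x": 0.0133, "y": -0.0754, "z": 0.0, "fingers": 0.1}
    - {"rx": 0.0, "ry": 0.0, "rz": 0.0, "x": 0.0212, "y": -0.0791, "z": 0.0, "fingers": 0.1}
    - {"rx": 0.0, "ry": 0.0, "rz": 0.0, "x": 0.0296, "y": -0.0814, "z": 0.0, "fingers": 0.1}

```text
time: 14.28
ee_pos: [0.5415, 0.1342, 0.194]
eef_rot: [0.738, 0.675, 0.001, 0.002]
ft_force: [9.4, -4.3, -6.0]
width: 0.0228
```

```bash
python3 f.py; python3 circ.py -170 10 12
```

```text
t 14.275 phi -168.3 r 49.8 z 0.194 push(tang) 5.37 radial on tool -8.88 fz -6.02 jv 0.136 w 0.0228
-180.0 x 0.0087 y -0.0008
-190.0 x 0.0174 y 0.0000
-200.0 x 0.0258 y 0.0023
-210.0 x 0.0337 y 0.0059
-220.0 x 0.0408 y 0.0109
-230.0 x 0.0470 y 0.0171
-240.0 x 0.0520 y 0.0242
-250.0 x 0.0557 y 0.0321
-260.0 x 0.0579 y 0.0406
-270.0 x 0.0587 y 0.0492
-280.0 x 0.0579 y 0.0579
-290.0 x 0.0557 y 0.0663
```

Call:
drive_tool:
  plan:
    - {"rx": 0.0, "ry": 0.0, "rz": 0.0, "x": 0.0087, "y": -0.0002, "z": 0.0, "fingers": 0.1}
    - {"rx": 0.0, "ry": 0.0, "rz": 0.0, "x": 0.0174, "y": 0.0006, "z": 0.0, "fingers": 0.1}
    - {"rx": 0.0, "ry": 0.0, "rz": 0.0, "x": 0.0258, "y": 0.0029, "z": 0.0, "fingers": 0.1}
    - {"rx": 0.0, "ry": 0.0, "rz": 0.0, "x": 0.0337, "y": 0.0065, "z": 0.0, "fingers": 0.1}
    - {"rx": 0.0, "ry": 0.0, "rz": 0.0, "x": 0.0408, "y": 0.0115, "z": 0.0, "fingers": 0.1}
    - {"rx": 0.0, "ry": 0.0, "rz": 0.0, "x": 0.047, "y": 0.0177, "z": 0.0, "fingers": 0.1}
    - {"rx": 0.0, "ry": 0.0, "rz": 0.0, "x": 0.052, "y": 0.0248, "z": 0.0, "fingers": 0.1}
    - {"rx": 0.0, "ry": 0.0, "rz": 0.0, "x": 0.0557, "y": 0.0327, "z": 0.0, "fingers": 0.1}
    - {"rx": 0.0, "ry": 0.0, "rz": 0.0, "x": 0.0579, "y": 0.0412, "z": 0.0, "fingers": 0.1}
    - {"rx": 0.0, "ry": 0.0, "rz": 0.0, "x": 0.0587, "y": 0.0498, "z": 0.0, "fingers": 0.1}
    - {"rx": 0.0, "ry": 0.0, "rz": 0.0, "x": 0.0579, "y": 0.0585, "z": 0.0, "fingers": 0.1}
    - {"rx": 0.0, "ry": 0.0, "rz": 0.0, "x": 0.0557, "y": 0.0669, "z": 0.0, "fingers": 0.1}

```text
time: 15.78
ee_pos: [0.6106, 0.1868, 0.194]
eef_rot: [0.737, 0.676, -0.0, -0.001]
ft_force: [-5.4, 2.2, 3.1]
width: 0.023
```

```bash
python3 f.py; python3 circ.py -290 10 12
```

```text
t 15.775 phi 72.4 r 50.8 z 0.194 push(tang) 5.81 radial on tool -0.09 fz 3.15 jv 0.157 w 0.023
-300.0 x -0.0037 y 0.0079
-310.0 x -0.0087 y 0.0150
-320.0 x -0.0148 y 0.0212
-330.0 x -0.0220 y 0.0262
-340.0 x -0.0299 y 0.0299
-350.0 x -0.0383 y 0.0321
-360.0 x -0.0470 y 0.0329
-370.0 x -0.0557 y 0.0321
-380.0 x -0.0641 y 0.0299
-390.0 x -0.0720 y 0.0262
-400.0 x -0.0791 y 0.0212
-410.0 x -0.0853 y 0.0150
```

Call:
drive_tool:
  plan:
    - {"rx": 0.0, "ry": 0.0, "rz": 0.0, "x": -0.0037, "y": 0.0079, "z": 0.0, "fingers": 0.1}
    - {"rx": 0.0, "ry": 0.0, "rz": 0.0, "x": -0.0087, "y": 0.015, "z": 0.0, "fingers": 0.1}
    - {"rx": 0.0, "ry": 0.0, "rz": 0.0, "x": -0.0148, "y": 0.0212, "z": 0.0, "fingers": 0.1}
    - {"rx": 0.0, "ry": 0.0, "rz": 0.0, "x": -0.022, "y": 0.0262, "z": 0.0, "fingers": 0.1}
    - {"rx": 0.0, "ry": 0.0, "rz": 0.0, "x": -0.0299, "y": 0.0299, "z": 0.0, "fingers": 0.1}
    - {"rx": 0.0, "ry": 0.0, "rz": 0.0, "x": -0.0383, "y": 0.0321, "z": 0.0, "fingers": 0.1}
    - {"rx": 0.0, "ry": 0.0, "rz": 0.0, "x": -0.047, "y": 0.0329, "z": 0.0, "fingers": 0.1}
    - {"rx": 0.0, "ry": 0.0, "rz": 0.0, "x": -0.0557, "y": 0.0321, "z": 0.0, "fingers": 0.1}
    - {"rx": 0.0, "ry": 0.0, "rz": 0.0, "x": -0.0641, "y": 0.0299, "z": 0.0, "fingers": 0.1}
    - {"rx": 0.0, "ry": 0.0, "rz": 0.0, "x": -0.072, "y": 0.0262, "z": 0.0, "fingers": 0.1}
    - {"rx": 0.0, "ry": 0.0, "rz": 0.0, "x": -0.0791, "y": 0.0212, "z": 0.0, "fingers": 0.1}
    - {"rx": 0.0, "ry": 0.0, "rz": 0.0, "x": -0.0853, "y": 0.015, "z": 0.0, "fingers": 0.1}

```text
time: 17.27
ee_pos: [0.6198, 0.0995, 0.1941]
eef_rot: [0.737, 0.676, 0.001, 0.0]
ft_force: [5.5, 3.3, -3.0]
width: 0.0226
```

```bash
python3 f.py; python3 circ.py -410 10 6; python3 - <<'E'
from h import *
c=viewer.camera('scene'); save('pics/s5.png',c['color'],5,(230,195,340,310))
E
```

```text
t 17.275 phi -49.4 r 49.6 z 0.1941 push(tang) 6.35 radial on tool 0.54 fz -3.0 jv 0.176 w 0.0226
-420.0 x -0.0050 y -0.0071
-430.0 x -0.0087 y -0.0150
-440.0 x -0.0109 y -0.0235
-450.0 x -0.0117 y -0.0321
-460.0 x -0.0109 y -0.0408
-470.0 x -0.0087 y -0.0492
```

View pics/s5.png

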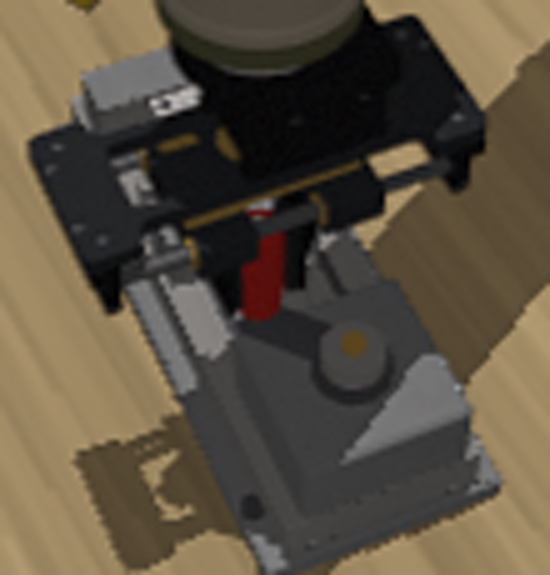

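Still free at 6.35 N, and the grip is held. The geometry predicts the pinch at φ ≈ -553°. I'll keep going, with more frequent force checks.

Call:
drive_tool:
  plan:
    - {"rx": 0.0, "ry": 0.0, "rz": 0.0, "x": -0.005, "y": -0.0071, "z": 0.0, "fingers": 0.1}
    - {"rx": 0.0, "ry": 0.0, "rz": 0.0, "x": -0.0087, "y": -0.015, "z": 0.0, "fingers": 0.1}
    - {"rx": 0.0, "ry": 0.0, "rz": 0.0, "x": -0.0109, "y": -0.0235, "z": 0.0, "fingers": 0.1}
    - {"rx": 0.0, "ry": 0.0, "rz": 0.0, "x": -0.0117, "y": -0.0321, "z": 0.0, "fingers": 0.1}
    - {"rx": 0.0, "ry": 0.0, "rz": 0.0, "x": -0.0109, "y": -0.0408, "z": 0.0, "fingers": 0.1}
    - {"rx": 0.0, "ry": 0.0, "rz": 0.0, "x": -0.0087, "y": -0.0492, "z": 0.0, "fingers": 0.1}

```text
time: 18.08
ee_pos: [0.5701, 0.0951, 0.1941]
eef_rot: [0.737, 0.676, 0.001, 0.0]
ft_force: [9.1, 4.7, -7.9]
width: 0.023
```

```bash
python3 f.py; python3 circ.py -470 10 4;python3 circ.py -510 5 6
```

```text
t 18.075 phi -109.9 r 49.4 z 0.1941 push(tang) 6.28 radial on tool -8.06 fz -7.87 jv 0.158 w 0.023
-480.0 x 0.0037 y -0.0079
-490.0 x 0.0087 y -0.0150
-500.0 x 0.0148 y -0.0212
-510.0 x 0.0220 y -0.0262
-515.0 x 0.0039 y -0.0020
-520.0 x 0.0079 y -0.0037
-525.0 x 0.0121 y -0.0050
-530.0 x 0.0163 y -0.0059
-535.0 x 0.0206 y -0.0065
-540.0 x 0.0250 y -0.0067
```

Call:
drive_tool:
  plan:
    - {"rx": 0.0, "ry": 0.0, "rz": 0.0, "x": 0.0041, "y": -0.0079, "z": 0.0, "fingers": 0.1}
    - {"rx": 0.0, "ry": 0.0, "rz": 0.0, "x": 0.0091, "y": -0.015, "z": 0.0, "fingers": 0.1}
    - {"rx": 0.0, "ry": 0.0, "rz": 0.0, "x": 0.0152, "y": -0.021, "z": 0.0, "fingers": 0.1}
    - {"rx": 0.0, "ry": 0.0, "rz": 0.0, "x": 0.0224, "y": -0.0258, "z": 0.0, "fingers": 0.1}

```text
time: 18.58
ee_pos: [0.5466, 0.1181, 0.194]
eef_rot: [0.738, 0.675, 0.0, 0.001]
ft_force: [6.9, -2.5, -6.0]
width: 0.0228
```

```bash
python3 f.py
```

```text
t 18.575 phi -148.8 r 49.5 z 0.194 push(tang) 5.29 radial on tool -5.12 fz -5.98 jv 0.117 w 0.0228
```

Call:
drive_tool:
  plan:
    - {"rx": 0.0, "ry": 0.0, "rz": 0.0, "x": 0.0039, "y": -0.002, "z": 0.0, "fingers": 0.1}
    - {"rx": 0.0, "ry": 0.0, "rz": 0.0, "x": 0.0079, "y": -0.0037, "z": 0.0, "fingers": 0.1}
    - {"rx": 0.0, "ry": 0.0, "rz": 0.0, "x": 0.0121, "y": -0.005, "z": 0.0, "fingers": 0.1}
    - {"rx": 0.0, "ry": 0.0, "rz": 0.0, "x": 0.0163, "y": -0.0059, "z": 0.0, "fingers": 0.1}

```text
time: 19.08
ee_pos: [0.5418, 0.1342, 0.194]
eef_rot: [0.738, 0.675, -0.001, 0.001]
ft_force: [2.3, -5.9, -0.3]
width: 0.0228
```

```bash
python3 f.py; python3 circ.py -530 4 9
```

```text
t 19.075 phi -168.3 r 49.6 z 0.194 push(tang) 6.15 radial on tool -1.57 fz -0.3 jv 0.067 w 0.0228
-534.0 x 0.0035 y -0.0005
-538.0 x 0.0069 y -0.0007
-542.0 x 0.0104 y -0.0007
-546.0 x 0.0139 y -0.0005
-550.0 x 0.0174 y -0.0000
-554.0 x 0.0208 y 0.0007
-558.0 x 0.0241 y 0.0017
-562.0 x 0.0274 y 0.0029
-566.0 x 0.0306 y 0.0043
```

Push is 6.15 N, still free. I'll go to -546°, 4° per row, then step in 4° checks.

Call:
drive_tool:
  plan:
    - {"rx": 0.0, "ry": 0.0, "rz": 0.0, "x": 0.0035, "y": -0.0005, "z": 0.0, "fingers": 0.1}
    - {"rx": 0.0, "ry": 0.0, "rz": 0.0, "x": 0.0069, "y": -0.0007, "z": 0.0, "fingers": 0.1}
    - {"rx": 0.0, "ry": 0.0, "rz": 0.0, "x": 0.0104, "y": -0.0007, "z": 0.0, "fingers": 0.1}

```text
time: 19.45
ee_pos: [0.5415, 0.1447, 0.1939]
eef_rot: [0.738, 0.675, -0.001, 0.001]
ft_force: [-1.1, -6.6, 2.3]
width: 0.023
```

```bash
python3 f.py; python3 circ.py -542 4 3
```

```text
t 19.45 phi 179.6 r 49.7 z 0.1939 push(tang) 6.65 radial on tool 0.46 fz 2.33 jv 0.055 w 0.023
-546.0 x 0.0035 y 0.0002
-550.0 x 0.0069 y 0.0007
-554.0 x 0.0104 y 0.0015
```

Call:
drive_tool:
  plan:
    - {"rx": 0.0, "ry": 0.0, "rz": 0.0, "x": 0.0035, "y": 0.0002, "z": 0.0, "fingers": 0.1}
    - {"rx": 0.0, "ry": 0.0, "rz": 0.0, "x": 0.0069, "y": 0.0007, "z": 0.0, "fingers": 0.1}

```text
time: 19.7
ee_pos: [0.5426, 0.1515, 0.1939]
eef_rot: [0.738, 0.675, -0.002, 0.001]
ft_force: [-3.6, -7.8, 4.1]
width: 0.023
```

```bash
python3 f.py; python3 circ.py -550 4 5
```

```text
t 19.7 phi 171.6 r 49.8 z 0.1939 push(tang) 8.39 radial on tool 1.69 fz 4.11 jv 0.053 w 0.023
-554.0 x 0.0034 y 0.0007
-558.0 x 0.0068 y 0.0017
-562.0 x 0.0100 y 0.0029
-566.0 x 0.0132 y 0.0043
-570.0 x 0.0163 y 0.0059
```

The force is climbing, 8.4 N against about 6.2 N free, so the pinch has begun as the geometry predicted. Two more 4° steps, then check.

Call:
drive_tool:
  plan:
    - {"rx": 0.0, "ry": 0.0, "rz": 0.0, "x": 0.0034, "y": 0.0007, "z": 0.0, "fingers": 0.1}
    - {"rx": 0.0, "ry": 0.0, "rz": 0.0, "x": 0.0068, "y": 0.0017, "z": 0.0, "fingers": 0.1}

```text
time: 19.95
ee_pos: [0.5445, 0.1579, 0.1939]
eef_rot: [0.738, 0.675, -0.002, 0.001]
ft_force: [-5.0, -8.1, 5.6]
width: 0.0229
```

```bash
python3 f.py; python3 circ.py -558 2 4
```

```text
t 19.95 phi 163.9 r 49.9 z 0.1939 push(tang) 9.35 radial on tool 1.74 fz 5.63 jv 0.056 w 0.0229
-560.0 x 0.0017 y 0.0006
-562.0 x 0.0033 y 0.0012
-564.0 x 0.0049 y 0.0019
-566.0 x 0.0065 y 0.0026
```

Call:
drive_tool:
  plan:
    - {"rx": 0.0, "ry": 0.0, "rz": 0.0, "x": 0.0017, "y": 0.0006, "z": 0.0, "fingers": 0.1}
    - {"rx": 0.0, "ry": 0.0, "rz": 0.0, "x": 0.0033, "y": 0.0012, "z": 0.0, "fingers": 0.1}

```text
time: 20.2
ee_pos: [0.5457, 0.161, 0.1939]
eef_rot: [0.738, 0.675, -0.002, 0.001]
ft_force: [-6.4, -8.4, 6.9]
width: 0.0231
```

```bash
python3 f.py; python3 circ.py -562 2 4
```

```text
t 20.2 phi 160.1 r 49.9 z 0.1939 push(tang) 10.3 radial on tool 2.22 fz 6.92 jv 0.024 w 0.0231
-564.0 x 0.0016 y 0.0007
-566.0 x 0.0032 y 0.0014
-568.0 x 0.0047 y 0.0022
-570.0 x 0.0063 y 0.0031
```

Call:
drive_tool:
  plan:
    - {"rx": 0.0, "ry": 0.0, "rz": 0.0, "x": 0.0016, "y": 0.0007, "z": 0.0, "fingers": 0.1}
    - {"rx": 0.0, "ry": 0.0, "rz": 0.0, "x": 0.0032, "y": 0.0014, "z": 0.0, "fingers": 0.1}

```text
time: 20.45
ee_pos: [0.5472, 0.164, 0.1938]
eef_rot: [0.738, 0.675, -0.003, 0.001]
ft_force: [-8.3, -9.2, 7.8]
width: 0.0229
```

```bash
python3 f.py
```

```text
t 20.45 phi 156.3 r 50.0 z 0.1938 push(tang) 12.06 radial on tool 2.87 fz 7.81 jv 0.027 w 0.0229
```

Push is 12.06 N, about 5.9 N over the 6.1 N free-running level, so on target. Letting go and lifting clear.

Call:
drive_tool:
  plan:
    - {"rx": 0.0, "ry": 0.0, "rz": 0.0, "x": 0.0, "y": 0.0, "z": 0.0, "fingers": 0.7}
    - {"rx": 0.0, "ry": 0.0, "rz": 0.0, "x": 0.0, "y": 0.0, "z": 0.0, "fingers": 0.7}
    - {"rx": 0.0, "ry": 0.0, "rz": 0.0, "x": 0.0, "y": 0.0, "z": 0.0, "fingers": 0.7}
    - {"rx": 0.0, "ry": 0.0, "rz": 0.0, "x": 0.0, "y": 0.0, "z": 0.0, "fingers": 0.7}
    - {"rx": 0.0, "ry": 0.0, "rz": 0.0, "x": 0.0, "y": 0.0, "z": -0.02, "fingers": 0.7}
    - {"rx": 0.0, "ry": 0.0, "rz": 0.0, "x": 0.0, "y": 0.0, "z": -0.06, "fingers": 0.7}
    - {"rx": 0.0, "ry": 0.0, "rz": 0.0, "x": 0.0, "y": 0.0, "z": -0.1, "fingers": 0.7}
    - {"rx": 0.0, "ry": 0.0, "rz": 0.0, "x": -0.05, "y": 0.01, "z": -0.14, "fingers": 0.7}
    - {"rx": 0.0, "ry": 0.0, "rz": 0.0, "x": -0.1, "y": 0.02, "z": -0.14, "fingers": 0.7}
    - {"rx": 0.0, "ry": 0.0, "rz": 0.0, "x": -0.15, "y": 0.03, "z": -0.14, "fingers": 0.7}
    - {"rx": 0.0, "ry": 0.0, "rz": 0.0, "x": -0.15, "y": 0.03, "z": -0.14, "fingers": 0.7}
    - {"rx": 0.0, "ry": 0.0, "rz": 0.0, "x": -0.15, "y": 0.03, "z": -0.14, "fingers": 0.7}

```text
time: 21.95
ee_pos: [0.5649, 0.015, 0.3351]
eef_rot: [0.737, 0.676, 0.001, 0.0]
ft_force: [-1.1, 0.0, 0.5]
width: 0.0605
```

```bash
python3 w.py w7; python3 - <<'E'
from h import *
D=np.load('/tmp/w7.npz');P=D['P']
def rect(m,n):
    q=P[m]
    if len(q)<10: print(n,len(q));return
    (c,sz,a)=cv2.minAreaRect(q[:,:2].astype(np.float32)*1000); print(n,len(q),np.round(c,1),np.round(sz,1),round(a,2),'z',round(float(np.median(q[:,2])),4))
near=(abs(P[...,0]-.574)<.035)&(abs(P[...,1]+.05)<.04)
rect(near&(P[...,2]>.081)&(P[...,2]<.089),'block'); rect(near&(P[...,2]>.091)&(P[...,2]<.1),'boss')
rect((P[...,2]>.165)&(P[...,2]<.18)&(abs(P[...,0]-.59)<.1)&(abs(P[...,1]-.13)<.1),'griptop')
m=(P[...,2]>.165)&(P[...,2]<.18)&(abs(P[...,0]-.59)<.1)&(abs(P[...,1]-.13)<.1)
d=np.nanmean(P[m],0)[:2]-[.591,.1399];print('grip phi',np.degrees(np.arctan2(d[1],d[0]))+5.08)
c=viewer.camera('scene'); save('pics/s7.png',c['color'],1.3)
E
```

```text
21.95 [0.56492266 0.014952   0.33508787] [7.36955281e-01 6.75941233e-01 5.74955875e-04 1.82563138e-04] [-1.11682447  0.02506114  0.48486716]
[[325.1922621    0.         284.51560309]
 [  0.         325.1922621  207.37409975]
 [  0.           0.           1.        ]] [0.57080888 0.08959203 0.42718057] [ 0.98925925 -0.04312083 -0.00528189  0.13956656]
block 987 [574.3 -49.5] [38.9 49.5] 84.71 z 0.0848
boss 407 [574.2 -49.8] [25.7 24.4] 85.3 z 0.0949
griptop 581 [546.9 162.2] [21.3 21.6] 72.99 z 0.1704
grip phi 158.8630203833545
```

View pics/w7.png

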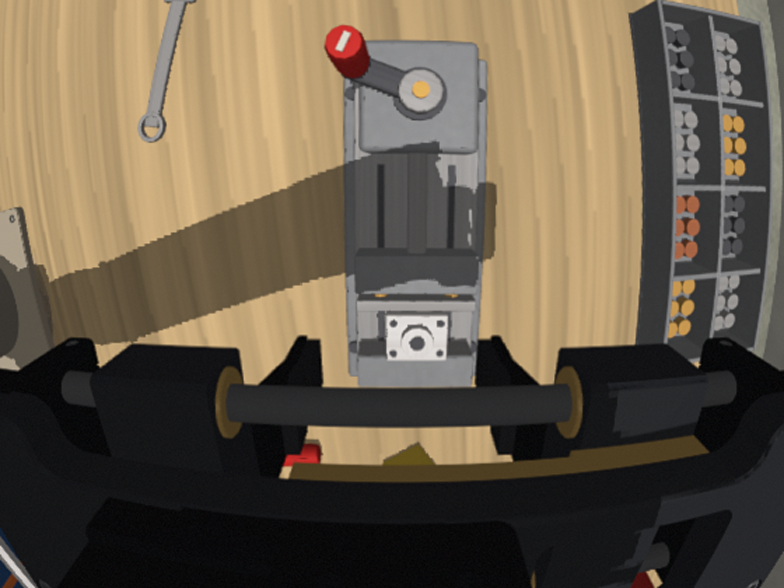

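View pics/s7.png

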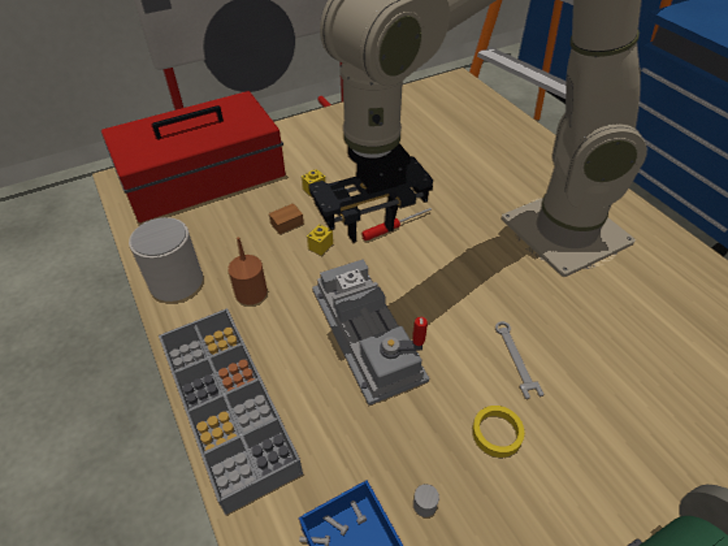

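The wrist view shows the bracket at (417,335) pinched against the back jaw, still flat and square (top at 84.8 mm, yaw 84.7°). The grip at (345,50) is free. The scene view shows the bystanders in place. Handing in.

```bash
python3 -c "
from bench import workorder; print(workorder.close_job())"
```

```text
the job is handed in; nothing more can be done
None
```

The aluminium bracket is clamped upright and square in the vise, both the bracket and the crank grip are released, and the job is handed in at about 22 s of the 72 s allowed.

- **Placing:** I gripped the silver bracket by its 50 mm sides, set it flat on the bed and let go. The two yellow look-alikes were left alone.
- **Winding:** I carried the red grip about 540° clockwise in one hold. The push was about 6.1 N running free and 12.06 N at the end, about 5.9 N more. Firm is 3 N more and marking starts at 10 N more. The force began to climb where the measured jaw gap said the part would be pinched.
- **Last checks:** After letting go, the bracket's top was at 84.8 mm (85 expected) and its yaw was 84.7°, against 84.9° for the vise. It sits against the back jaw. The robot is clear, and the bystanders look unmoved in the final picture.
- **What disagreed:**
  - After release, the camera put the grip at 158.9°, while the tool had held it at 156.3°. That is mostly measuring error. If the crank did spring back, it would cost about 1 N of push, which is still firm.
  - Single force readings also scattered by about 0.7 N.
  - My first move call was rejected by validation. The arm did not move, and I resent it with every field filled in.

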